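# Wedge the rocking tool chest

### The arm

A 6-joint arm with a two-finger parallel gripper is mounted at the origin on the work surface. World frame = base frame: x ahead of the robot, y to its left, z up, the work surface at z = 0. Lengths are in mm, angles in rad, forces in N, time in s.
With the tool pointing down it reaches from about 300 to 750 mm from the base axis. Payload 8.5 kg.
Tool frame: the origin (TCP) lies midway between the tips of the shut fingers; the grasp point (between the pads) lies robot.grip_depth behind it (robot.grip_depth is the distance from the TCP to the grasp point, in mm); z points along the fingers, x is the direction in which the jaws open and shut, and the axes are right-handed (so a half turn about z gives the same grasp; the last joint's range is limited). The gripper opens to 88 mm and grips with 3 to 60 N. Pads are 18 mm wide; open, the fingers measure 123 mm over their backs; the gripper's body (75 mm by 187 mm) begins 45 mm behind the grasp point.
Start: joints at [-1.38, 0.381, 1.297, -0, 1.464, -0.215], TCP at [217.107, -505.317, 238.748] pointing down, gripper open.
Joint ranges: [-3.11, 3.11], [-0.89, 2.33], [0.22, 2.48], [-1.42, 4.56], [0.17, 2.85], [-2.88, 2.88]. Speed limits (rad/s): [2.39, 2.39, 3.14, 3.14, 3.14, 3.14].

### API

Orientations are given as a 3x3 rotation matrix whose columns are the frame's x, y, z axes.
In Python, from rig import read_state, imaging, robot gives the robot as it stands.
- The arm moves only by the tool play_rows, never from a script. Its argument "increments" is a list that holds one entry, the list of rows, each a list of 4 numbers: the shift along the tool's x, y, z in mm, then the turn about the tool's z in rad. A call has 1 to 8 rows; each row shifts and turns the pose as measured when the row begins, along the tool's axes as they then stand; what a row does not reach is not made up. A row lasts 1/12 s, in which the tool goes at most 41.7 mm and 7.16 degrees, less where a joint would pass 70% of its speed; a pose out of reach is approached as far as the arm can. A call is refused whole if a number of a shift passes 41.7 or a number of a turn 0.125, either way. A call with a gripper value outside its range is refused whole. "hand" is the finger opening in mm, from 0 to 88.1, set as the call begins (left out, the last holds). The fingers move at their own pace and stop on an object; "squeeze" is the grip in N (left out, the last holds). Time passes only in rows, so rows that do not move let the fingers close. It gives the time, the measured TCP pose, the force and the opening at its end, in the units of the state.
- read_state(): the state, without advancing time (a new reading comes with each control period).
- imaging.snapshot(name): name is "side" or "top" or "wrist"; returns the picture (420x560x3 uint8, red, green, blue); there is no depth.
- imaging.camera_model(name): a dict with "camera_matrix" (3x3 intrinsics, pixels), "extrinsics" (4x4, takes a point from world to camera coordinates). Camera axes: x right, y up, looking along -z (the intrinsics and any distortion apply to the point x, -y, -z); pixel columns grow to the right and rows downward; lengths in mm; the calibration is good to about 2 mm. The wrist camera is an equidistant fisheye: a pixel r from the principal point sees the ray r / f radians off the axis. A picture is of the moment at which its call begins: read the wrist's pose just before it. camera_model takes no time and is no camera call; for the wrist camera it gives the pose at the moment of the call.
- robot.finish_job(): hands the job in, once; it reports no verdict.
The state is a dict: "clock": time; "joint_positions": joint angles; "dq": joint speeds; "effort": joint torques, N m; "tcp_pos": TCP position; "eef_rot": TCP orientation; "contact_force": force on the tool from outside, world axes, zero at the start; "moment": the same for the moment, N m; "grip_width": finger opening in mm.
Only numpy, scipy, OpenCV 4.12 (cv2) and the standard library are available. Lean on these libraries where they do the work, as an engineer would, in place of code of your own. Each camera call takes 0.05 s, during which the arm holds its last target.

### The job

The carver's tool chest rocks on its short foot, the one that hangs above the bench in front of the loose wooden wedge. With your fingertips push the wedge along the bench, thin end first, under that foot until the chest no longer rocks, yet stands level on its other feet; feel for it by pressing down on the chest's top corner over that foot. Lift nothing, do not shove the chest about or disturb the other things on the bench, and finish while still holding that corner pressed down firmly (a good 10 N), with the chest staying level under your fingertips.

Things in the scene. Friction and masses are not known exactly. Their poses are not given: they have to be found in the camera images.
- chest: Low dark wooden tool chest, loose, about 3.3 kg, 92 mm tall; top 248 mm (its x) by 338 mm (its y); brass knobs on its -x side. Carcass (236 x 326 mm) starts 30 mm above the bench on four 30 mm square feet centred at x = +-100, y = +-145 mm. Origin: at bench height under its centre, z up. The foot at x = +100, y = +145 mm is worn short: its sole hangs 7 to 12 mm above the bench, how much is not told.
- corner (a point): Point on the chest's top, 92 mm above the bench, over the middle of the short foot; axes as the chest's. The foot's side that faces the wedge is 15 mm to +y of it. Unwedged the chest stands level on three feet, and about 5 N down here tips it till the short foot meets the bench. Driving a tight wedge on with over about 13 N shoves the whole chest along.
- wedge: Loose plain wooden wedge, 130 mm long, 45 wide, 60 g, flat on the bench; 3 mm thick at the toe, rising evenly to 25 mm at the heel. Origin: centre of its underside; x points to the thin toe. It lies off the chest's +y side, toe 20 to 50 mm from the short foot, up to 25 mm out of line and 0.2 rad askew. It slides freely till the foot rides on its slope, then resists; it stays where left.
- wedge_heel (a point): Middle of the wedge's upright heel face (45 mm wide, 25 mm high), 12.5 mm above the bench; axes as the wedge's.
- wedge_toe (a point): Middle of the wedge's thin toe edge, at bench height; axes as the wedge's.
- mallet: Bystander: wooden mallet lying flat, 250 mm long, head 75 x 130 x 60 mm high. Leave alone.
- gouge_wide: Bystander: carving gouge with a wide blade, lying flat, 250 mm long. Leave alone.
- gouge_narrow: Bystander: carving gouge with a narrow blade, lying flat, 250 mm long. Leave alone.
- glue: Bystander: white glue bottle standing, 48 mm across, 115 mm tall. Leave alone.
There are look-alikes about, which are no part of the job. Leave any pink or red look-alike of the wedge alone.

How it is judged:
By the outcome, as a careful person would: the job done as asked, in the order asked, and still so for the second after the job is handed in, while the arm keeps its last pose, push and grip.
It also fails if it takes over 58 s, if anything falls off the work surface, if the arm or the gripper's body presses on something with over 40 N, if the wrist force passes 120 N, or if a joint passes its speed limit or range.

## Working session

There is one attempt and no reset: what is moved stays moved. The work goes in short steps, Python scripts to look and compute and a tool call to move; the robot and the scene stay as the last step left them, time stands still between calls to the robot, and variables do not carry over. Pictures are saved under pics/ and viewed, and the job is handed in when it is done.

Besides the shell and the picture viewer there is one more tool, called after ">>>" as a command line: name --argument value ..., lists and objects as JSON in quotes. play_rows: Moves the arm, as the interface text tells. Its arguments: {"type":"object","properties":{"increments":{"type":"array"},"hand":{"type":"number"},"squeeze":{"type":"number"}},"required":["increments"]}

```bash
mkdir -p pics; python3 - <<'E'
from rig import read_state, imaging, robot
import cv2
s=read_state(); print(s)
print(robot.grip_depth)
for n in ("top","side","wrist"):
    m=imaging.camera_model(n); print(n,m)
    cv2.imwrite(f"pics/{n}0.png",imaging.snapshot(n)[:,:,::-1])
E
```

```text
{'clock': 0.0, 'joint_positions': array([-1.38028509e+00,  3.81221014e-01,  1.29824373e+00, -4.51256273e-05,
        1.46359460e+00, -2.15321949e-01]), 'dq': array([-0.0018039 ,  0.00109917, -0.00068685,  0.00177883,  0.00013998,
        0.00083417]), 'effort': array([ 2.55736362e-03, -4.37920618e+01, -2.24561173e+01,  7.14384578e-02,
        3.50789458e-02, -9.82606457e-05]), 'tcp_pos': array([ 217.05436383, -505.05956897,  238.13007937]), 'eef_rot': array([[ 3.94788644e-01, -9.18771910e-01, -3.21787990e-04],
       [-9.18770834e-01, -3.94788683e-01,  1.43165493e-03],
       [-1.44240259e-03, -2.69551686e-04, -9.99998923e-01]]), 'contact_force': array([-0.78005946,  0.47568743,  0.12537692]), 'moment': array([ 0.02633268, -0.00592176,  0.01112799]), 'grip_width': 87.88281135746676}
18.700000000000003
top {'camera_matrix': array([[504.42882097,   0.        , 271.01600944],
       [  0.        , 504.42882097, 204.6360165 ],
       [  0.        ,   0.        ,   1.        ]]), 'extrinsics': array([[-8.82637889e-03, -9.99947028e-01, -5.29498410e-03,
         8.97892252e+01],
       [ 9.
[... 614 characters left out ...]
 [-2.17719213e-01,  7.59545731e-01,  6.12934439e-01,
        -1.20689945e+03],
       [ 0.00000000e+00,  0.00000000e+00,  0.00000000e+00,
         1.00000000e+00]])}
wrist {'camera_matrix': array([[325.1922621 ,   0.        , 275.71743126],
       [  0.        , 325.1922621 , 205.60174751],
       [  0.        ,   0.        ,   1.        ]]), 'extrinsics': array([[ 3.95017821e-01, -9.18673014e-01, -9.02590867e-04,
        -5.49495908e+02],
       [ 8.85621717e-01,  3.81066979e-01, -2.65447043e-01,
         3.68752991e+01],
       [ 2.44202982e-01,  1.04056958e-01,  9.64125019e-01,
        -3.88744375e+02],
       [ 0.00000000e+00,  0.00000000e+00,  0.00000000e+00,
         1.00000000e+00]])}
```

View pics/top0.png

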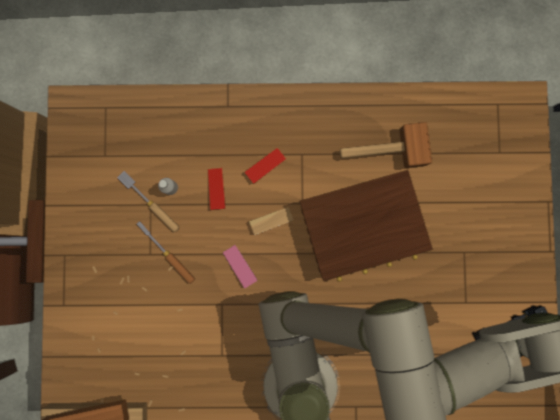

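View pics/side0.png

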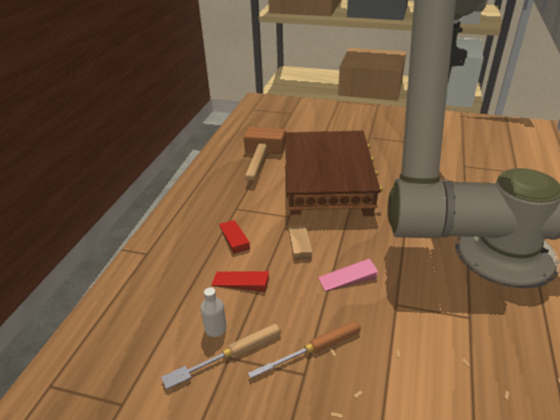

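View pics/wrist0.png

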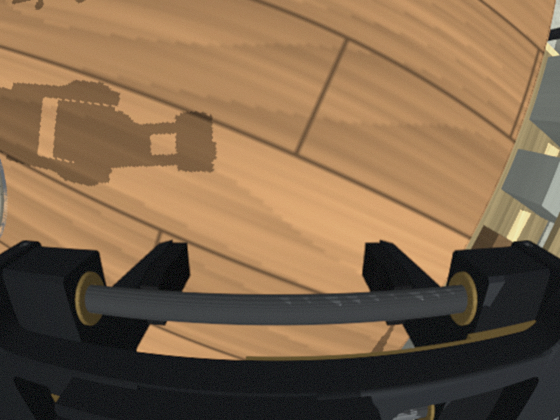

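The top view shows the chest at about (366,226). The tan wedge is at about (270,220), near the chest's left end. The red and pink look-alikes, mallet, gouges and glue are all clear of it. I'll zoom in.

```bash
python3 - <<'E'
import cv2,numpy as np
a=cv2.imread("pics/top0.png")[150:290,230:440]; b=cv2.imread("pics/side0.png")[120:270,270:390]
cv2.imwrite("pics/topz.png",cv2.resize(a,None,fx=3.8,fy=3.8,interpolation=cv2.INTER_CUBIC))
cv2.imwrite("pics/sidez.png",cv2.resize(b,None,fx=4,fy=4,interpolation=cv2.INTER_CUBIC))
E
```

```text
(no output)
```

View pics/topz.png

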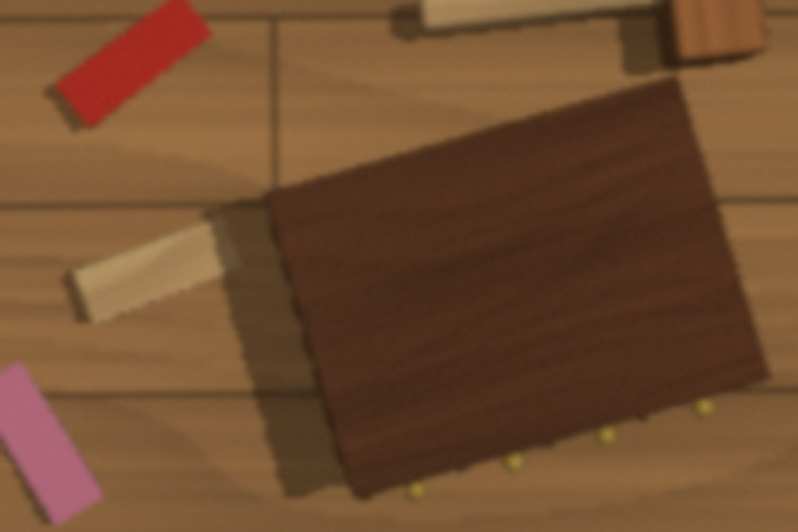

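View pics/sidez.png

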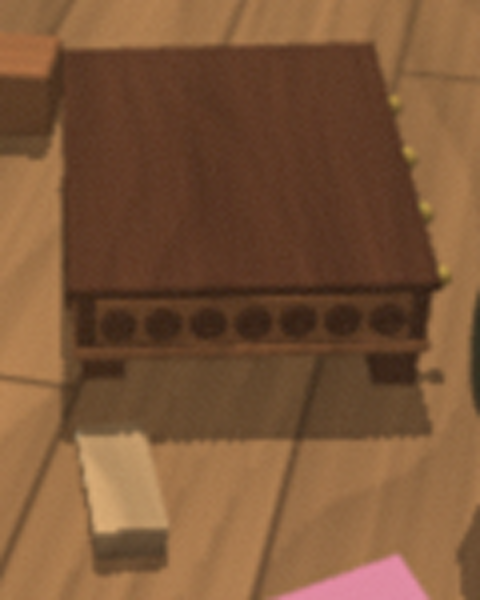

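```bash
cat > h.py <<'E'
import cv2,numpy as np
from rig import read_state, imaging, robot
def ray(n,uv,m=None):
    m=m or imaging.camera_model(n); K=m["camera_matrix"];E=np.array(m["extrinsics"])
    x=(uv[0]-K[0,2])/K[0,0]; y=(uv[1]-K[1,2])/K[1,1]
    if n=="wrist":
        r=np.hypot(x,y); s=np.sin(r)/max(r,1e-9); d=np.array([x*s,-y*s,-np.cos(r)])
    else: d=np.array([x,-y,-1.])
    R=E[:3,:3]; return -R.T@E[:3,3], R.T@d/np.linalg.norm(d)
def onz(n,uv,z,m=None):
    o,d=ray(n,uv,m); return o+d*(z-o[2])/d[2]
def proj(n,p,m=None):
    m=m or imaging.camera_model(n);K=m["camera_matrix"];E=np.array(m["extrinsics"])
    c=E[:3,:3]@p+E[:3,3]; v=np.array([c[0],-c[1],-c[2]])
    if n=="wrist":
        r=np.hypot(v[0],v[1]); th=np.arctan2(r,v[2]); return K[:2,2]+K[0,0]*th*v[:2]/r
    return K[:2,2]+K[0,0]*v[:2]/v[2]
def tri(a,ua,b,ub):
    o1,d1=ray(a,ua);o2,d2=ray(b,ub)
    t=np.linalg.lstsq(np.c_[d1,-d2],o2-o1,rcond=None)[0]
    p,q=o1+d1*t[0],o2+d2*t[1]; return (p+q)/2,np.linalg.norm(p-q)
E
python3 - <<'E'
from h import *
np.set_printoptions(precision=1,suppress=True)
t=lambda x,y:(230+(x+.5)/3.8-.5,150+(y+.5)/3.8-.5)
s=lambda x,y:(270+(x+.5)/4-.5,120+(y+.5)/4-.5)
C=[t(270,190),t(677,78),t(770,375),t(360,498)]
P=[onz("top",c,92) for c in C]
for p in P: print("chesttop",p, "side px",proj("side",p))
print([np.linalg.norm(P[i]-P[(i+1)%4]) for i in range(4)])
S=[s(68,292),s(62,52),s(375,45),s(438,286)]
for c,d in zip(C,S): print("tri",*tri("top",c,"side",d))
for n,c,d in [("heel far",t(72,272),s(95,533)),("heel near",t(92,322),s(166,526)),]:
    print(n,onz("top",c,25),*tri("top",c,"side",d))
for n,d in [("toe +x",s(77,434)),("toe -x",s(146,431))]:
    print(n,onz("side",d,3),"topz",(proj("top",onz("side",d,3))-[230,150])*3.8)
for u in [s(126,377),s(80,370),s(416,381)]: print("feet",onz("side",u,10),onz("side",u,0))
E
```

```text
chesttop [565.4  -3.7  92. ] side px [285.7 191.2]
chesttop [ 650.4 -323.4   92. ] side px [286. 132.]
chesttop [ 418.1 -389.1   92. ] side px [362.1 130.1]
chesttop [326.2 -70.1  92. ] side px [380.  189.2]
[np.float64(330.7851097675312), np.float64(241.4072696270884), np.float64(331.90582181701853), np.float64(248.22406774561858)]
tri [564.5  -4.3  87.4] 2.651135221689994
tri [ 652.1 -323.8   89.3] 2.720601222089014
tri [ 416.  -390.3   89. ] 4.146587439213692
tri [326.8 -70.7  85.5] 2.191671442753196
heel far [505.1 154.6  25. ] [504.9 154.6  25.1] 0.32645105503812943
heel near [464.3 138.6  25. ] [464.2 138.5  25.6] 0.3561872630640404
toe +x [547.3  37.7   3. ] topz [213.  219.1]
toe -x [503.3  23.7   3. ] topz [230.5 272.3]
feet [528.1 -22.2  10. ] [531.3 -35.    0. ]
feet [561.  -22.5  10. ] [564.5 -35.3   0. ]
feet [334.7 -64.   10. ] [335.5 -77.3   0. ]
```

```bash
cat > plan.py <<'E'
import sys
from h import *
# plan.py x y z ang [nrows] [maxstep]
a=list(map(float,sys.argv[1:])); T=np.array(a[:3]); ang=a[3]; n=int(a[4]) if len(a)>4 else None; ms=a[5] if len(a)>5 else 38
s=read_state(); p=s["tcp_pos"]; R=s["eef_rot"]; th=np.arctan2(R[1,0],R[0,0])
d=T-p; dt=(ang-th+np.pi)%(2*np.pi)-np.pi
N=n or max(int(np.ceil(np.linalg.norm(d)/ms)),int(np.ceil(abs(dt)/.12)),1)
rows=[]
for i in range(N):
    t=th+dt*i/N; c,sn=np.cos(t),np.sin(t); w=d/N
    rows.append([round(float(c*w[0]+sn*w[1]),1),round(float(sn*w[0]-c*w[1]),1),round(float(-w[2]),1),round(float(-dt/N),3)])
print("t",round(s["clock"],2),"tcp",p.round(1),"ang",round(th,3),"F",s["contact_force"].round(1),"N",N,"d",d.round(1))
for i in range(0,N,8): print(rows[i:i+8])
E
python3 - <<'E'
from h import *
m=imaging.camera_model("wrist");E=m["extrinsics"];s=read_state()
c=-E[:3,:3].T@E[:3,3]; print("cam in tool",s["eef_rot"].T@(c-s["tcp_pos"]),"axis in tool",s["eef_rot"].T@-E[2,:3])
E
python3 plan.py 465 202 180 0.337
```

```text
cam in tool [-1.14417066e-01 -6.77923114e+01 -1.45838798e+02] axis in tool [3.76536671e-04 2.65679765e-01 9.64061264e-01]
t 0.15 tcp [ 217.1 -505.1  238.3] ang -1.165 F [-0.5 -0.2 -0.7] N 20 d [247.9 707.1 -58.3]
[[-27.6, -25.3, 2.9, -0.075], [-25.6, -27.3, 2.9, -0.075], [-23.5, -29.2, 2.9, -0.075], [-21.2, -30.9, 2.9, -0.075], [-18.9, -32.4, 2.9, -0.075], [-16.4, -33.7, 2.9, -0.075], [-13.8, -34.8, 2.9, -0.075], [-11.1, -35.8, 2.9, -0.075]]
[[-8.4, -36.5, 2.9, -0.075], [-5.7, -37.0, 2.9, -0.075], [-2.9, -37.4, 2.9, -0.075], [-0.1, -37.5, 2.9, -0.075], [2.7, -37.4, 2.9, -0.075], [5.5, -37.1, 2.9, -0.075], [8.3, -36.5, 2.9, -0.075], [11.0, -35.8, 2.9, -0.075]]
[[13.7, -34.9, 2.9, -0.075], [16.3, -33.8, 2.9, -0.075], [18.7, -32.4, 2.9, -0.075], [21.1, -30.9, 2.9, -0.075]]
```

>>> play_rows --increments '[[[-28, -25, 0, -0.075], [-26, -27, 0, -0.075], [-24, -29, 0, -0.075], [-21, -31, 0, -0.075], [-19, -32, 0, -0.075], [-16, -34, 0, -0.075], [-14, -35, 0, -0.075], [-11, -36, 0, -0.075]]]' --hand 8

```text
clock: 0.82
tcp_pos: [313.2, -214.0, 235.2]
eef_rot: [[0.853, -0.522, -0.002], [-0.522, -0.853, 0.004], [-0.004, -0.003, -1.0]]
contact_force: [1.2, 0.1, -0.3]
grip_width: 36.4
```

```bash
python3 plan.py 465 202 180 0.337
```

```text
t 0.82 tcp [ 313.2 -214.   235.2] ang -0.549 F [ 1.2  0.1 -0.3] N 12 d [151.8 416.  -55.2]
[[-7.3, -36.2, 4.6, -0.074], [-4.6, -36.6, 4.6, -0.074], [-1.9, -36.9, 4.6, -0.074], [0.8, -36.9, 4.6, -0.074], [3.5, -36.7, 4.6, -0.074], [6.2, -36.4, 4.6, -0.074], [8.9, -35.8, 4.6, -0.074], [11.5, -35.1, 4.6, -0.074]]
[[14.1, -34.1, 4.6, -0.074], [16.6, -33.0, 4.6, -0.074], [18.9, -31.7, 4.6, -0.074], [21.2, -30.2, 4.6, -0.074]]
```

Tracking is good.

>>> play_rows --increments '[[[-7, -36, 2, -0.074], [-5, -37, 2, -0.074], [-2, -37, 2, -0.074], [1, -37, 3, -0.074], [3, -37, 5, -0.074], [6, -36, 5, -0.074], [9, -36, 5, -0.074], [11, -35, 5, -0.074]]]'

```text
clock: 1.48
tcp_pos: [410.7, 80.7, 207.4]
eef_rot: [[0.997, 0.071, 0.002], [0.071, -0.997, 0.003], [0.002, -0.002, -1.0]]
contact_force: [0.0, -0.7, -0.3]
grip_width: 8.1
```

```bash
python3 plan.py 465 202 180 0.337
```

```text
t 1.48 tcp [410.7  80.7 207.4] ang 0.071 F [ 0.  -0.7 -0.3] N 4 d [ 54.3 121.3 -27.4]
[[15.7, -29.3, 6.8, -0.066], [17.6, -28.2, 6.8, -0.066], [19.5, -26.9, 6.8, -0.066], [21.2, -25.6, 6.8, -0.066]]
```

>>> play_rows --increments '[[[16, -29, 7, -0.066], [18, -28, 7, -0.066], [20, -27, 7, -0.066], [21, -26, 7, -0.066], [0, 0, 0, 0]]]'

```text
clock: 1.9
tcp_pos: [466.3, 215.2, 176.8]
eef_rot: [[0.936, 0.352, 0.001], [0.352, -0.936, 0.003], [0.002, -0.003, -1.0]]
contact_force: [-1.2, -0.8, 0.6]
grip_width: 8.0
```

```bash
python3 - <<'E'
from h import *
cv2.imwrite("pics/w1.png",imaging.snapshot("wrist")[:,:,::-1])
np.save("pics/w1E.npy",imaging.camera_model("wrist")["extrinsics"])
s=read_state();print(s["tcp_pos"],s["clock"])
E
```

```text
[465.59318385 213.42046566 177.2199669 ] 1.95
```

View pics/w1.png

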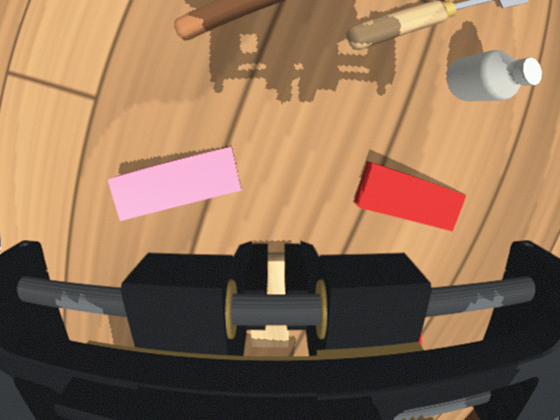

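>>> play_rows --increments '[[[0, 2, 38, 0], [-1, 2, 38, 0], [-1, 2, 38, 0], [-1, 2, 30, 0], [0, 2, 18, 0.015], [0, 0, 4, 0]]]'

```text
clock: 2.45
tcp_pos: [467.8, 199.3, 9.2]
eef_rot: [[0.945, 0.328, 0.009], [0.328, -0.945, 0.003], [0.01, 0.001, -1.0]]
contact_force: [-0.4, -0.2, -0.3]
grip_width: 7.8
```

```bash
python3 plan.py 471 185 7 0.337; python3 - <<'E'
from h import *
for n in("top","side"): cv2.imwrite(f"pics/{n}2.png",imaging.snapshot(n)[:,:,::-1])
a=cv2.imread("pics/top2.png")[150:290,230:440]; b=cv2.imread("pics/side2.png")[120:320,230:430]
b=cv2.resize(b,(532,532),interpolation=cv2.INTER_CUBIC)
a=cv2.resize(a,None,fx=3.8,fy=3.8,interpolation=cv2.INTER_CUBIC)
cv2.imwrite("pics/b2.png",b);cv2.imwrite("pics/a2.png",a)
E
```

```text
t 2.45 tcp [467.8 199.3   9.2] ang 0.335 F [-0.4 -0.2 -0.3] N 1 d [  3.2 -14.3  -2.2]
[[-1.7, 14.6, 2.2, -0.002]]
```

View pics/b2.png

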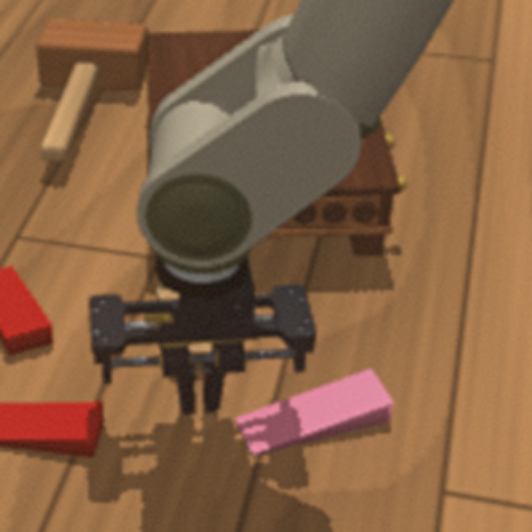

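View pics/a2.png

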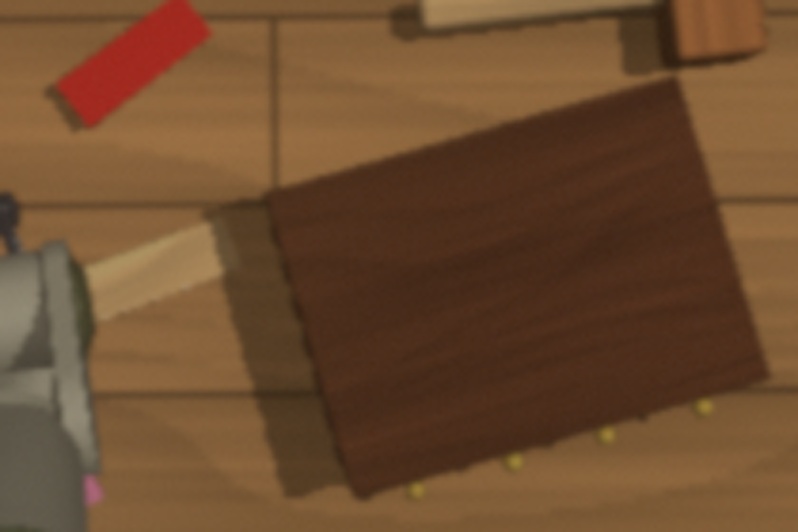

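>>> play_rows --increments '[[[0, 13, 2, 0], [0, 12, 0, 0], [0, 8, 0, 0], [0, 5, 0, 0], [0, 4, 0, 0], [0, 4, 0, 0], [0, 4, 0, 0], [0, 4, 0, 0]]]' --hand 16

```text
clock: 3.22
tcp_pos: [490.9, 145.5, 17.4]
eef_rot: [[0.944, 0.329, 0.025], [0.329, -0.944, 0.005], [0.025, 0.004, -1.0]]
contact_force: [0.3, 0.3, -1.0]
grip_width: 15.9
```

```bash
cat > look.py <<'E'
import sys
from h import *
k=sys.argv[1]
for n,(r0,r1,c0,c1) in dict(top=(150,290,230,440),side=(140,290,250,400)).items():
    a=imaging.snapshot(n)[:,:,::-1]; cv2.imwrite(f"pics/{n}{k}.png",a)
    a=a[r0:r1,c0:c1]; f=560/a.shape[1] if n=="side" else 3.8
    cv2.imwrite(f"pics/{n}z{k}.png",cv2.resize(a,None,fx=f,fy=f,interpolation=cv2.INTER_CUBIC))
s=read_state();print(s["clock"],s["tcp_pos"].round(1),s["contact_force"].round(1))
E
python3 look.py 3
```

```text
3.3167 [491.  145.3  17.3] [-0.1 -0.2  0.4]
```

View pics/topz3.png

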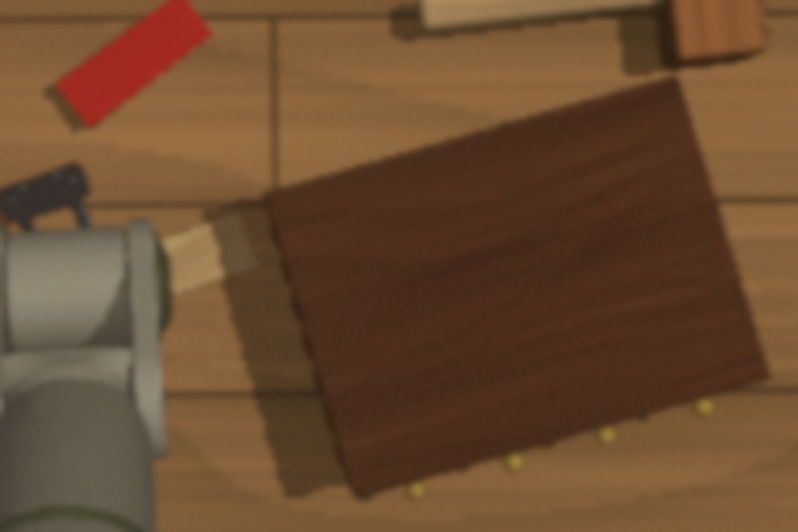

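View pics/sidez3.png

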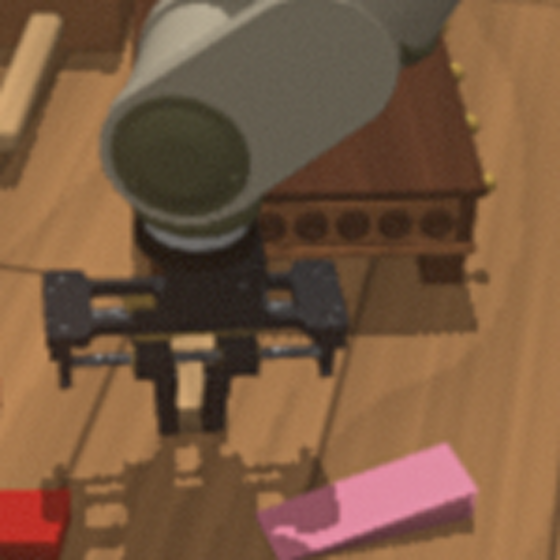

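>>> play_rows --increments '[[[0, -4, 4, 0], [0, 0, 5, 0], [0, 0, 2, 0]]]'

```text
clock: 3.57
tcp_pos: [489.8, 149.9, 5.5]
eef_rot: [[0.944, 0.329, 0.025], [0.329, -0.944, 0.005], [0.025, 0.004, -1.0]]
contact_force: [0.3, -0.1, -0.9]
grip_width: 15.9
```

>>> play_rows --increments '[[[0, 4, 0, 0], [0.5, 4, 0.5, 0], [0.5, 4, 0.5, 0], [0.5, 4, 0.5, 0], [0.5, 4, 0.5, 0.005], [0.5, 4, 0.5, 0.005], [0.5, 4, 0.5, 0.005], [0.5, 4, 0.5, 0.005]]]'

```text
clock: 4.23
tcp_pos: [504.2, 119.0, 1.1]
eef_rot: [[0.951, 0.31, 0.023], [0.31, -0.951, 0.005], [0.024, 0.002, -1.0]]
contact_force: [-0.8, 0.7, 0.8]
grip_width: 16.2
```

```bash
python3 look.py 4
```

```text
4.3333 [504.3 118.7   1. ] [-0.7  0.  -0.7]
```

View pics/topz4.png

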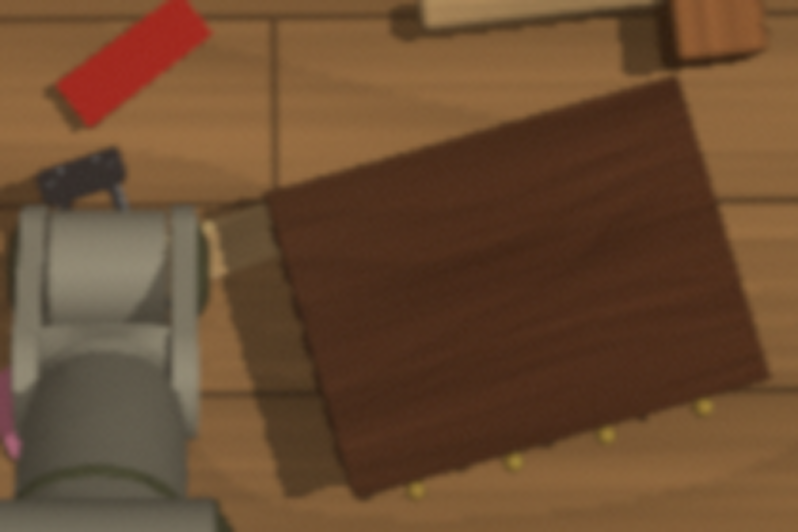

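View pics/sidez4.png

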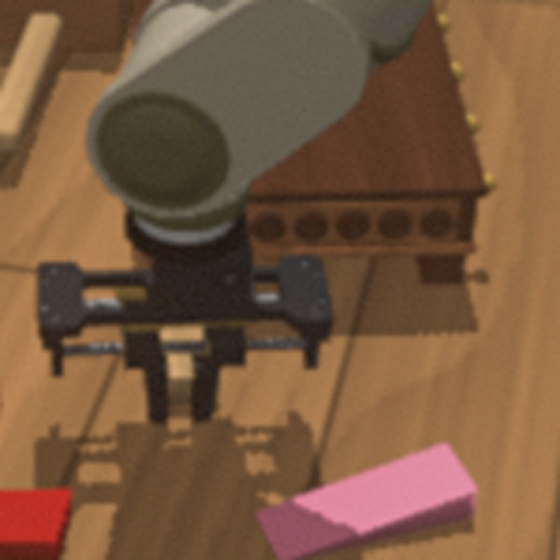

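>>> play_rows --increments '[[[0.5, 3, -4, 0.005], [0.5, 3, -2, 0.005], [0.5, 3, 0, 0.005], [0.5, 3, 0, 0.005], [0.5, 3, 0, 0], [0.5, 3, 0, 0]]]'

```text
clock: 4.83
tcp_pos: [512.9, 101.1, 7.9]
eef_rot: [[0.957, 0.289, 0.023], [0.289, -0.957, 0.005], [0.024, 0.002, -1.0]]
contact_force: [-0.5, 0.4, 0.7]
grip_width: 16.0
```

>>> play_rows --increments '[[[0, 2.5, 0, 0.005], [0, 2.5, 0, 0.005], [0, 2.5, 0, 0], [0, 2.5, 0, 0]]]'

```text
clock: 5.17
tcp_pos: [516.1, 90.5, 7.9]
eef_rot: [[0.96, 0.278, 0.023], [0.278, -0.961, 0.005], [0.024, 0.002, -1.0]]
contact_force: [-0.2, 0.1, 0.6]
grip_width: 16.2
```

```bash
python3 look.py 5
```

```text
5.2667 [516.2  90.3   7.8] [ 0.2 -0.4 -0.3]
```

View pics/sidez5.png

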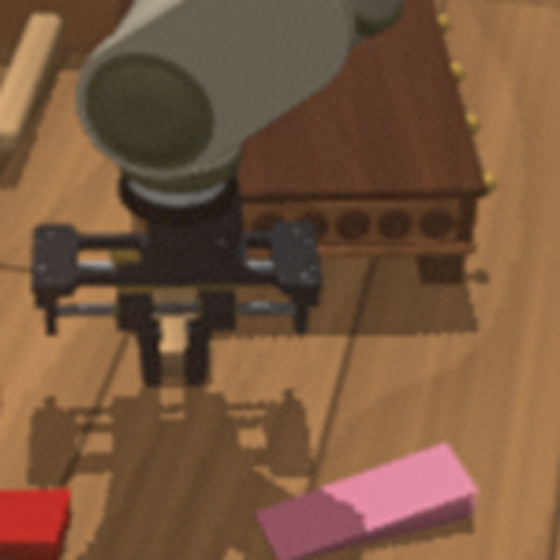

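View pics/topz5.png

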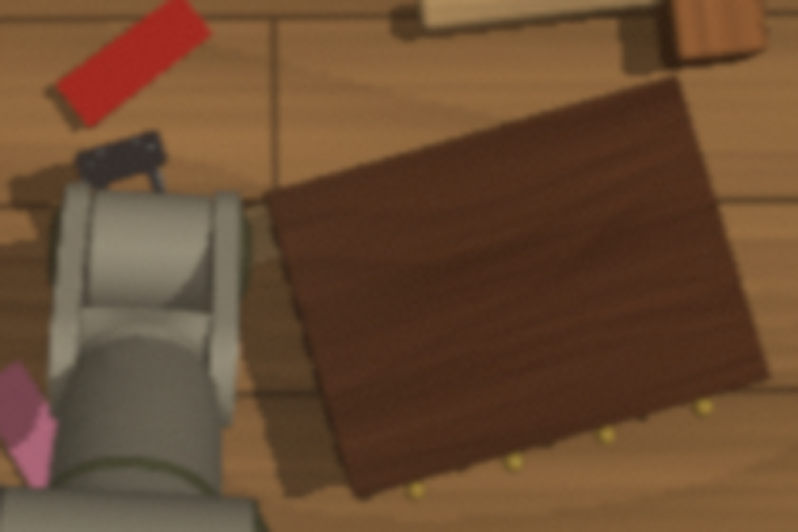

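>>> play_rows --increments '[[[0, 2, 0, 0], [0, 2, 0, 0]]]'

```text
clock: 5.43
tcp_pos: [517.2, 86.5, 7.8]
eef_rot: [[0.96, 0.278, 0.023], [0.278, -0.961, 0.005], [0.024, 0.002, -1.0]]
contact_force: [-0.5, 1.0, 0.3]
grip_width: 15.9
```

>>> play_rows --increments '[[[0, 2, 0, 0], [0, 2, 0, 0]]]'

```text
clock: 5.6
tcp_pos: [518.3, 82.4, 7.8]
eef_rot: [[0.96, 0.278, 0.023], [0.278, -0.96, 0.005], [0.024, 0.002, -1.0]]
contact_force: [0.3, 0.6, 0.2]
grip_width: 15.9
```

>>> play_rows --increments '[[[0, 2, 0, 0], [0, 1.5, 0, 0]]]'

```text
clock: 5.77
tcp_pos: [519.4, 78.6, 7.8]
eef_rot: [[0.96, 0.278, 0.023], [0.278, -0.96, 0.005], [0.024, 0.002, -1.0]]
contact_force: [0.5, 1.6, 0.8]
grip_width: 16.2
```

>>> play_rows --increments '[[[0, 1.5, 0, 0], [0, 1.5, 0, 0]]]'

```text
clock: 5.93
tcp_pos: [520.4, 75.4, 7.8]
eef_rot: [[0.96, 0.278, 0.023], [0.278, -0.96, 0.005], [0.024, 0.002, -1.0]]
contact_force: [0.1, 0.6, 0.9]
grip_width: 16.2
```

>>> play_rows --increments '[[[0, 1.5, 0, 0], [0, 1.5, 0, 0]]]'

```text
clock: 6.1
tcp_pos: [521.0, 72.6, 7.8]
eef_rot: [[0.96, 0.278, 0.022], [0.278, -0.961, 0.006], [0.023, 0.001, -1.0]]
contact_force: [-1.7, 8.9, 3.0]
grip_width: 16.1
```

```bash
python3 look.py 6; python3 - <<'E'
from h import *
a=cv2.imread("pics/top5.png").astype(int);b=cv2.imread("pics/top6.png").astype(int)
d=np.abs(a-b).sum(2); ys,xs=np.where(d[150:290,315:440]>60);print(len(xs))
def fit(f):
    g=cv2.cvtColor(cv2.imread(f),cv2.COLOR_BGR2GRAY); m=(g<62).astype(np.uint8); m[:, :300]=0
    n,l,st,c=cv2.connectedComponentsWithStats(m); i=1+np.argmax(st[1:,4]); return c[i],st[i]
for f in ("pics/top0.png","pics/top5.png","pics/top6.png"): print(fit(f))
E
```

```text
6.2 [521.   72.6   7.8] [-1.3  3.7  0.3]
0
(array([363.79880728, 225.86043105]), array([ 300,  171,  132,  110, 9558], dtype=int32))
(array([363.85980331, 225.84379577]), array([ 300,  171,  132,  110, 9558], dtype=int32))
(array([363.93558507, 225.88089512]), array([ 300,  171,  132,  110, 9563], dtype=int32))
```

View pics/sidez6.png

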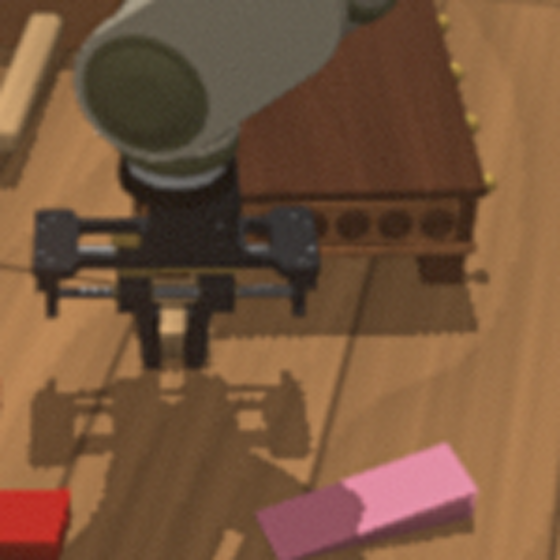

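>>> play_rows --increments '[[[0, -10, 0, 0], [0, -20, 0, 0], [0, -10, -20, 0], [0, 0, -38, 0], [0, 0, -38, 0], [0, 0, -30, 0]]]'

```text
clock: 6.7
tcp_pos: [503.0, 113.6, 131.9]
eef_rot: [[0.961, 0.278, 0.009], [0.278, -0.961, 0.004], [0.009, -0.001, -1.0]]
contact_force: [0.1, 0.2, 0.7]
grip_width: 16.0
```

```bash
python3 plan.py 547.7 -30 120 0.27; python3 look.py 7
```

```text
t 6.7 tcp [503.  113.6 131.9] ang 0.282 F [0.1 0.2 0.7] N 4 d [  44.7 -143.6  -11.9]
[[0.8, 37.6, 3.0, 0.003], [0.9, 37.6, 3.0, 0.003], [1.0, 37.6, 3.0, 0.003], [1.1, 37.6, 3.0, 0.003]]
6.8 [505.1 113.5 134.2] [ 0.1  0.1 -1.1]
```

View pics/sidez7.png

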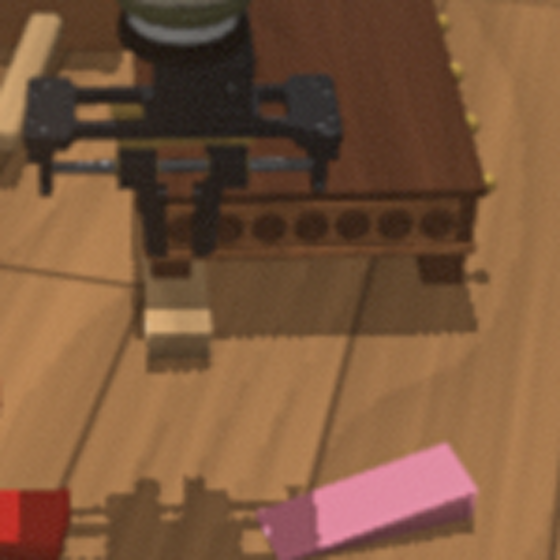

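View pics/topz7.png

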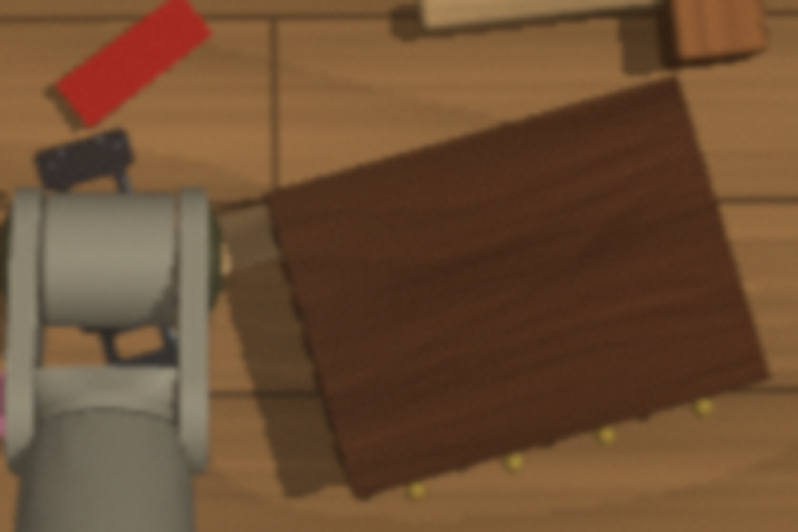

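The wedge now lies under the short foot, with its heel at about (178,322) and the foot at about (171,268) in the zoomed side view. Next I'll press the corner to feel for rocking.

>>> play_rows --increments '[[[1, 38, 0, 0.004], [1, 38, 3, 0.004], [1, 38, 5, 0.004], [1, 29, 5, 0], [0, 0, 5, 0], [0, 0, 0, 0]]]' --hand 0

```text
clock: 7.3
tcp_pos: [548.7, -25.3, 113.2]
eef_rot: [[0.963, 0.271, 0.017], [0.271, -0.963, 0.002], [0.018, 0.002, -1.0]]
contact_force: [-0.4, 0.6, 0.4]
grip_width: 0.7
```

```bash
python3 plan.py 547.7 -30 100 0.27
```

```text
t 7.3 tcp [548.7 -25.3 113.2] ang 0.274 F [-0.4  0.6  0.4] N 1 d [ -1.   -4.7 -13.2]
[[-2.2, 4.3, 13.2, 0.004]]
```

>>> play_rows --increments '[[[-2, 4, 5, 0], [0, 0, 6, 0], [0, 0, 4, 0], [0, 0, 2, 0], [0, 0, 1, 0]]]'

```text
clock: 7.72
tcp_pos: [546.4, -26.1, 92.2]
eef_rot: [[0.962, 0.274, 0.015], [0.274, -0.962, 0.003], [0.015, 0.001, -1.0]]
contact_force: [-2.7, -4.4, 13.7]
grip_width: 0.5
```

>>> play_rows --increments '[[[0, 0, 1, 0]]]'

```text
clock: 7.8
tcp_pos: [546.5, -26.0, 92.2]
eef_rot: [[0.961, 0.276, 0.015], [0.276, -0.961, 0.001], [0.015, 0.003, -1.0]]
contact_force: [-5.0, -4.1, 17.2]
grip_width: 0.7
```

>>> play_rows --increments '[[[0, 0, 1, 0]]]'

```text
clock: 7.88
tcp_pos: [546.5, -26.0, 92.3]
eef_rot: [[0.961, 0.277, 0.016], [0.277, -0.961, -0.001], [0.015, 0.005, -1.0]]
contact_force: [-4.8, -3.8, 10.0]
grip_width: 0.3
```

>>> play_rows --increments '[[[0, 0, 1, 0]]]'

```text
clock: 7.97
tcp_pos: [546.4, -26.0, 92.4]
eef_rot: [[0.961, 0.278, 0.017], [0.278, -0.961, -0.002], [0.016, 0.007, -1.0]]
contact_force: [-3.6, -2.0, 7.1]
grip_width: 0.4
```

>>> play_rows --increments '[[[0, 4, -3, 0], [0, 0, 0, 0]]]'

```text
clock: 8.13
tcp_pos: [547.6, -29.3, 96.3]
eef_rot: [[0.96, 0.279, 0.018], [0.279, -0.96, -0.003], [0.017, 0.008, -1.0]]
contact_force: [-0.3, 0.0, -0.2]
grip_width: 0.6
```

>>> play_rows --increments '[[[0, 0, 0.7, 0]]]'

```text
clock: 8.22
tcp_pos: [547.7, -29.0, 95.8]
eef_rot: [[0.96, 0.279, 0.019], [0.279, -0.96, -0.003], [0.017, 0.008, -1.0]]
contact_force: [0.2, -1.1, -0.2]
grip_width: 0.7
```

>>> play_rows --increments '[[[0, 0, 0.7, 0]]]'

```text
clock: 8.3
tcp_pos: [547.8, -28.8, 95.1]
eef_rot: [[0.96, 0.28, 0.019], [0.28, -0.96, -0.003], [0.017, 0.008, -1.0]]
contact_force: [0.4, -0.0, 0.4]
grip_width: 0.5
```

>>> play_rows --increments '[[[0, 0, 0.5, 0]]]'

```text
clock: 8.38
tcp_pos: [547.7, -28.6, 94.4]
eef_rot: [[0.96, 0.28, 0.019], [0.28, -0.96, -0.002], [0.017, 0.007, -1.0]]
contact_force: [0.5, 0.1, 0.9]
grip_width: 0.2
```

>>> play_rows --increments '[[[0, 0, 0.5, 0]]]'

```text
clock: 8.47
tcp_pos: [547.7, -28.4, 93.6]
eef_rot: [[0.96, 0.28, 0.018], [0.28, -0.96, -0.002], [0.017, 0.007, -1.0]]
contact_force: [-0.9, -0.3, -0.2]
grip_width: 0.3
```

>>> play_rows --increments '[[[0, 0, 0.5, 0]]]'

```text
clock: 8.55
tcp_pos: [547.6, -28.3, 92.9]
eef_rot: [[0.96, 0.28, 0.018], [0.28, -0.96, -0.002], [0.017, 0.007, -1.0]]
contact_force: [-0.6, 0.6, 1.1]
grip_width: 0.2
```

>>> play_rows --increments '[[[0, 0, 0.7, 0]]]'

```text
clock: 8.63
tcp_pos: [547.7, -28.2, 92.4]
eef_rot: [[0.96, 0.28, 0.018], [0.28, -0.96, -0.002], [0.017, 0.007, -1.0]]
contact_force: [-2.7, -0.1, 11.1]
grip_width: 0.1
```

>>> play_rows --increments '[[[0, 0, 1, 0]]]'

```text
clock: 8.72
tcp_pos: [547.7, -28.2, 92.2]
eef_rot: [[0.96, 0.28, 0.019], [0.28, -0.96, -0.002], [0.017, 0.007, -1.0]]
contact_force: [-5.2, 1.3, 17.8]
grip_width: 0.4
```

>>> play_rows --increments '[[[0, 0, 1.5, 0]]]'

```text
clock: 8.8
tcp_pos: [547.8, -28.1, 92.1]
eef_rot: [[0.96, 0.28, 0.019], [0.28, -0.96, -0.003], [0.018, 0.008, -1.0]]
contact_force: [-7.1, 0.7, 20.6]
grip_width: 0.5
```

```bash
python3 - <<'E'
from h import *
g=lambda f:cv2.cvtColor(cv2.imread(f),cv2.COLOR_BGR2GRAY).astype(np.float32)
print("px/mm z",proj("side",np.array([330,-70,92.]))-proj("side",np.array([330,-70,91.])))
def ecc(a,b):
    W=np.eye(2,3,dtype=np.float32)
    r,W=cv2.findTransformECC(a,b,W,cv2.MOTION_TRANSLATION,(3,200,1e-6)); return W[:,2].round(3),round(r,4)
s0,s7=g("pics/side0.png"),g("pics/side7.png")
for nm,(r0,r1,c0,c1) in dict(nearcorner=(180,218,350,388),knobs=(140,195,355,386),ref=(250,290,318,345),ref2=(100,155,240,286)).items():
    for k in "5","6","7":
        try: print("side",nm,k,*ecc(s0[r0:r1,c0:c1],g(f"pics/side{k}.png")[r0:r1,c0:c1]))
        except Exception as e: print(nm,"fail")
t0=g("pics/top0.png")
for nm,(r0,r1,c0,c1) in dict(chest=(165,285,320,440),mallet=(115,170,395,440)).items():
    for k in "5","6","7": print("top",nm,k,*ecc(t0[r0:r1,c0:c1],g(f"pics/top{k}.png")[r0:r1,c0:c1]))
E
```

```text
px/mm z [ 0.03677308 -0.31399283]
side nearcorner 5 [-0.02   0.013] 0.9986
side nearcorner 6 [0.011 0.012] 0.9986
side nearcorner 7 [-0.     0.013] 0.9986
side knobs 5 [-0.027 -0.009] 0.9992
side knobs 6 [0.021 0.003] 0.9996
side knobs 7 [0.013 0.016] 0.9996
side ref 5 [ 1.429 -1.659] 0.3366
ref fail
side ref 7 [14.835 -4.955] 0.879
side ref2 5 [-0.355 -0.126] 0.8635
side ref2 6 [-0.301  0.062] 0.8789
side ref2 7 [-0.6    0.454] 0.7398
top chest 5 [ 0.026 -0.029] 0.9999
top chest 6 [0.029 0.012] 0.9997
top chest 7 [0.043 0.013] 0.9998
top mallet 5 [-0.003 -0.001] 0.9999
top mallet 6 [-0.017 -0.002] 0.9999
top mallet 7 [-0.003 -0.011] 0.9999
```

```bash
python3 look.py 8; python3 - <<'E'
from h import *
for i in range(4):
    imaging.snapshot("top"); s=read_state(); print(s["clock"],s["tcp_pos"].round(2),s["contact_force"].round(1))
E
```

```text
8.9 [547.7 -28.2  92.2] [-5.5 -0.2 15.6]
8.95 [547.76 -28.18  92.23] [-6.5  1.6 15.6]
9.0 [547.73 -28.16  92.21] [-6.5  0.8 15.3]
9.05 [547.75 -28.18  92.23] [-5.9  1.2 15.5]
9.1 [547.73 -28.17  92.22] [-5.   1.1 15.9]
```

View pics/sidez8.png

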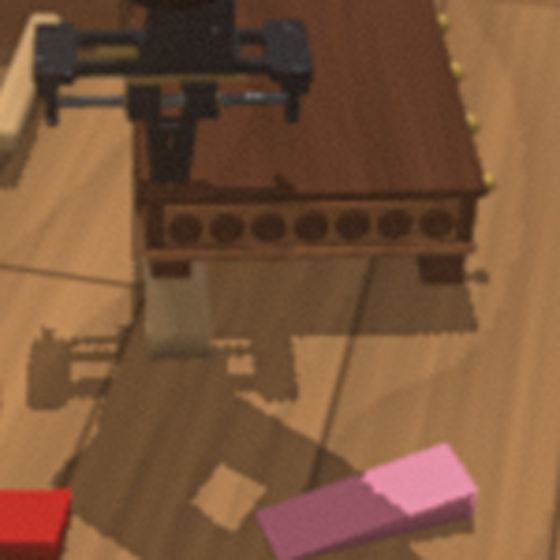

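View pics/topz8.png

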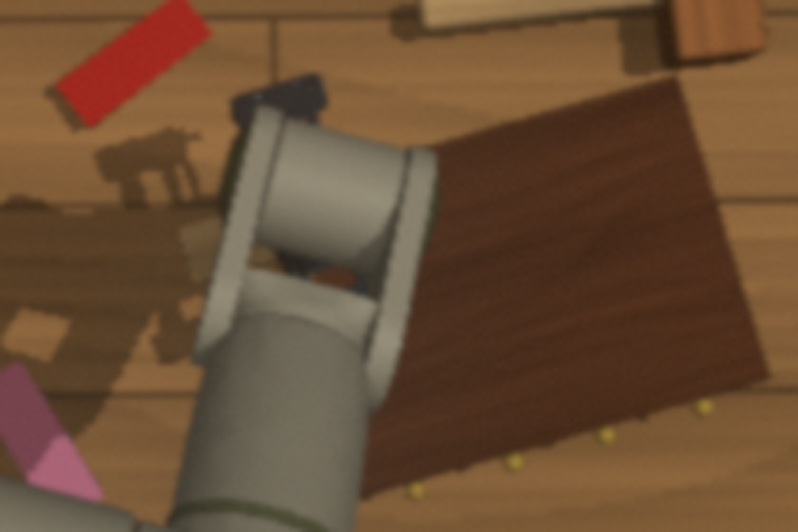

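```bash
python3 - <<'E'
from h import *
g=lambda f:cv2.cvtColor(cv2.imread(f),cv2.COLOR_BGR2GRAY).astype(np.float32)
def ecc(a,b):
    W=np.eye(2,3,dtype=np.float32)
    r,W=cv2.findTransformECC(a,b,W,cv2.MOTION_TRANSLATION,(3,200,1e-6)); return W[:,2].round(3),round(r,4)
for nm,f,(r0,r1,c0,c1) in [("near","side",(180,218,350,388)),("left edge/corner","side",(192,211,288,345)),("chest","top",(165,285,350,440))]:
    for k in "78": print(nm,k,*ecc(g(f"pics/{f}0.png")[r0:r1,c0:c1],g(f"pics/{f}{k}.png")[r0:r1,c0:c1]))
E
```

```text
near 7 [-0.     0.013] 0.9986
near 8 [ 0.008 -0.03 ] 0.9986
left edge/corner 7 [0.037 0.096] 0.7801
left edge/corner 8 [0.047 0.019] 0.995
chest 7 [0.033 0.001] 0.9997
chest 8 [ 0.038 -0.008] 0.9996
```

The chest corner shows no shift even under load (under 0.1 px, about 0.2 mm), and the press is steady at about 15.6 N. I'm handing it in.

```bash
python3 -c "
from rig import robot,read_state
s=read_state();print(s['clock'],s['contact_force'],s['tcp_pos']);print(robot.finish_job())"
```

```text
9.1 [-5.04574773  1.11207717 15.92044111] [547.73174743 -28.17047502  92.22231212]
the job is handed in; nothing more can be done
None
```

The wedge is now snug under the short foot. I handed the job in at 9.1 s with the corner still pressed down at about 15.6 N.

- **Wedge:** I pushed it at the heel with both fingertips, turning and shifting it slightly to line up with the foot. I stopped when the resistance rose sharply; the last reading was about 9 N, below the 13 N that shoves the chest.
- **Rocking:** pressing the corner from first contact to about 20 N moved the tip only about 0.3 mm. The corner height read 92.1–92.4 mm, against the 92 mm given.
- **Level and unmoved:** image comparison under the final press shows the chest's near edge within 0.1 px (about 0.2 mm) of its starting place. From above, the chest had not moved measurably.
- **Other things on the bench:** the mallet showed no shift by image comparison. The pink and nearby red look-alikes look unmoved by eye. I did not check the gouges, glue or second red piece at the end.

**Flaws and gaps:**
- The tool drifted in height during the push, up to 17 mm and down to 1 mm, and I corrected it both times.
- The final press carried about 5–6 N of sideways force, which did not move the chest.
- I did not press the other corners, so a very slight over-drive is ruled out only by the images.

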